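# Send the loaded cell hanger down the gravity rail

## Robot

A 6-joint arm with a two-finger parallel gripper is mounted at the origin on the work surface. World frame = base frame: x ahead of the robot, y to its left, z up, the work surface at z = 0. Lengths are in m, angles in rad, forces in N, time in s.
With the tool pointing down it reaches from about 0.35 to 0.85 m from the base axis. Payload 8.1 kg.
Tool frame: the origin (TCP) lies between the finger pads; the fingertips stand 19 mm ahead of it and the grasp point (between the pads) is the TCP; z points along the fingers, y is the line along which they close (so a half turn about z gives the same grasp; the last joint's range is limited). The gripper opens to 93 mm and grips with 3 to 60 N. Pads are 15 mm wide; open, the fingers measure 128 mm over their backs; the gripper's body (75 mm by 188 mm) begins 65 mm behind the grasp point.
Start: joints at [-1.314, 0.13, 1.488, -0, 1.523, -0.085], TCP at [0.201, -0.565, 0.209] pointing down, gripper open.
Joint ranges: [-2.96, 2.96], [-0.89, 2.26], [0.02, 2.5], [-1.34, 4.48], [0, 2.73], [-2.66, 2.66]. Speed limits (rad/s): [2.39, 2.39, 2.79, 3.14, 3.14, 3.14].

## Interface

Orientations are given as a rotation vector (axis times angle).
In Python, from plant import ctrl gives the robot as it stands. The module is installed in compiled form; this text tells all that it offers.
- The arm moves only by the tool servo_tool, never from a script. Its argument "commands" is a list that holds one entry, the list of rows, each a list of 4 numbers: the shift along the world's x, y, z in mm, then the turn about the world's z in rad. A call has 1 to 12 rows; each row shifts and turns the commanded pose from where the row before left it; what a row does not reach is not made up. A row lasts 1/10 s, in which the tool goes at most 50 mm and 8.59 degrees, less where a joint would pass 70% of its speed; a pose out of reach is approached as far as the arm can. A call is refused whole if a number of a shift passes 50 or a number of a turn 0.15, either way. A call with a gripper value outside its range is refused whole. "claw" is the closure in counts, from 0 (fully open) to 255 (shut), set as the call begins (left out, the last holds). The fingers move at their own pace and stop on an object; the grip force is fixed at half the most. Time passes only in rows, so rows that do not move let the fingers close. It gives the time, the measured TCP pose, the force, the opening and the grip force at its end, in the units of the state.
- ctrl.read_state(): the state, without advancing time (a new reading comes with each control period).
- ctrl.read_camera(name): name is "scene" or "top"; returns a dict with "color" (384x512x3 uint8, red, green, blue), "depth" (384x512 float32, m along the optical axis (not along the pixel's ray), 0 where there is no reading), "fx", "fy", "cx", "cy" (pixels), "view" (4x4, takes a point from world to camera coordinates). Camera axes: x right, y down, z forward; pixel columns grow to the right and rows downward; lengths in m; the calibration is good to about 2 mm. A picture is of the moment at which its call begins.
- ctrl.job_done(): hands the job in; it is judged then, once.
The state is a dict: "time": time; "joints": joint angles; "qd": joint speeds; "joint_efforts": joint torques, N m; "eef_pos": TCP position; "tool_rot": TCP orientation; "wrist_force": force on the tool from outside, world axes, zero at the start; "wrist_torque": the same for the moment, N m; "opening": opening from 0.0 (shut) to 1.0 (fully open); "gripper_force": force on a finger pad.
Only numpy, scipy, OpenCV 4.12 (cv2) and the standard library are available. Lean on these libraries where they do the work, as an engineer would, in place of code of your own. Each camera call takes 0.05 s, during which the arm holds its last target. There are 200 camera calls.

## Task

Hang the hanger that carries the four cells astride the sloped rail near the rail's high end, with its rollers sitting on the tube, and let go of it there, gently and not from a height. It must roll down by itself, not pushed or led, and come to rest against the stop at the low end. Leave the empty hanger standing where it is.

Things in the scene. Friction and masses are not known exactly. Their poses are not given: they have to be found in the camera images.
- hanger_grip (a point): Centre of the grey grip block (26 mm along x, 34 along y, 60 tall) on top of the loaded hanger, the one to hang: an aluminium saddle, 0.5 kg, 114 mm wide (x, across), 96 long (y, the way it rolls), 168 tall, with two dark upright cells outside each side plate, standing on the table. This point is 138 mm above its underside, 27 above its rollers' tops. Same both ways round; z up.
- hanger_seat (a point): Point of the loaded hanger, 59 mm straight below hanger_grip, between its two black waisted rollers and side plates (46 mm apart inside, open below): it lies on the tube's axis when the hanger is seated. It centres itself if lowered within 10 mm sideways and 10 degrees of yaw, and tilts by itself to the slope. The rollers turn freely: let go, it rolls off and is home within about 3 s.
- empty_grip (a point): Centre of the grip block of the empty hanger, a bystander standing on the table: the same saddle and rollers, but no cells in its trays, about 0.26 kg. The point and its axes are as for hanger_grip.
- rail_load (a point): Point on the axis of the fixed rail's tube, near its high end, best for the hanger's middle. A steel tube 16 mm thick on two posts on a dark base plate (90 x 440 x 12 mm), sloping 0.12 rad, here about 164 mm above the table. The high end is open, 80 mm further up; its post, 22 mm wide, passes inside the saddle. Axes: y up along the tube, x level across it, z square to both, up.
- rail_stop (a point): Point on the tube's axis in the face of the black rubber stop, an 80 mm square pad across the tube at its low end, 290 mm down the tube from rail_load; axes as there. The hanger's side plates reach 48 mm from its middle, so that at the stop its hanger_seat is 48 mm up the tube from here.

How it is judged:
By the outcome, as a careful person would: the job done as asked, in the order asked, and still so for the second after the job is handed in, with the robot touching nothing.
It also fails if it takes over 38 s, if anything falls off the work surface, if the arm or the gripper's body presses on something with over 40 N, if the wrist force passes 120 N, or if a joint passes its speed limit or range.

## Working session

There is one attempt and no reset: what is moved stays moved. The work goes in short steps, Python scripts to look and compute and a tool call to move; the robot and the scene stay as the last step left them, time stands still between calls to the robot, and variables do not carry over. Pictures are saved under pics/ and viewed, at most 10 in all, crops included, and the job is handed in when it is done.

Besides the shell and the picture viewer there is one more tool, called after ">>>" as name(argument=value, ...), one argument or row to a line, values as JSON. servo_tool: Moves the arm, as the interface text tells. Its arguments: {"type":"object","properties":{"commands":{"type":"array","items":{"type":"array","items":{"type":"array","items":{"type":"number"}}}},"claw":{"type":"number"}},"required":["commands"]}

```bash
mkdir -p pics
cat > h.py <<'E'
import numpy as np, cv2
from plant import ctrl
def cam(n):
    c=ctrl.read_camera(n); d=c["depth"]; v,u=np.indices(d.shape)
    p=np.stack([(u-c["cx"])/c["fx"]*d,(v-c["cy"])/c["fy"]*d,d,np.ones_like(d)],-1)
    c["P"]=(p@np.linalg.inv(c["view"]).T)[...,:3]; c["P"][d==0]=np.nan
    return c
def save(c,f): cv2.imwrite(f,c["color"][...,::-1])
E
python3 - <<'E'
from h import *
for n in("scene","top"):
    c=cam(n); save(c,f"pics/{n}0.png"); print(n,np.linalg.inv(c["view"])[:3].round(3).tolist(),c["fx"])
    np.savez(n+"0.npz",P=c["P"],C=c["color"])
s=ctrl.read_state(); print(s)
E
```

```text
scene [[0.334, 0.607, -0.721, 1.08], [0.942, -0.221, 0.251, -0.161], [-0.007, -0.764, -0.646, 0.643]] 415.47239136642656
top [[-0.013, -0.995, 0.095, 0.485], [-1.0, 0.012, -0.017, 0.013], [0.016, -0.095, -0.995, 1.005]] 411.8148850855642
{'time': 0.1, 'joints': array([-1.31436095e+00,  1.31073453e-01,  1.48914503e+00, -3.79984163e-05,
        1.52298522e+00, -8.54084506e-02]), 'qd': array([ 0.00162467, -0.00145449, -0.00223157, -0.00121683, -0.00187286,
       -0.00189476]), 'joint_efforts': array([ 1.75553363e-03, -5.61343288e+01, -4.93094730e+01,  7.71159679e-02,
        2.92141229e-02, -3.73819410e-05]), 'eef_pos': array([ 0.20100688, -0.56478481,  0.20831355]), 'tool_rot': array([-3.09423547e+00, -5.34086704e-01,  2.75398264e-04]), 'wrist_force': array([-0.13672108,  0.25904026,  0.5179914 ]), 'wrist_torque': array([ 0.00635676, -0.02738196, -0.00357062]), 'gripper_force': 0.0, 'opening': 1.0029947109610133}
```

View pics/scene0.png

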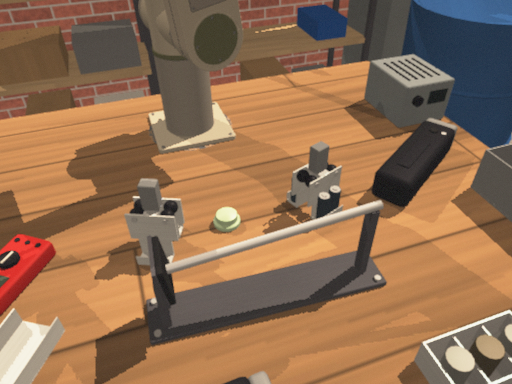

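View pics/top0.png

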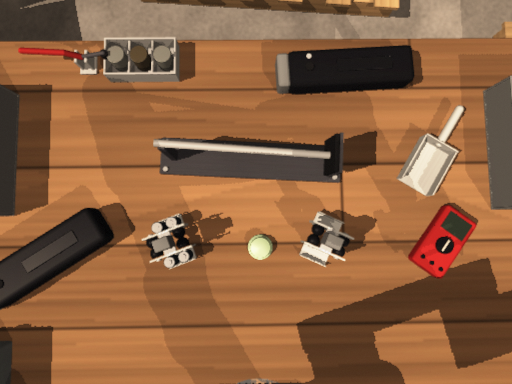

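The top view shows the loaded hanger with its white-capped cells at about (168,243) and the empty hanger at (328,240). The rail's open high end is at (157,144) and the black stop at (338,155).

Run:
```python
from h import *
Z=np.load("top0.npz");P=Z["P"]
v,u=np.indices(P.shape[:2])
def box(a,b,c,d): return (u>=a)&(u<b)&(v>=c)&(v<d)
for nm,b in (("load",(135,205,205,280)),("empty",(290,365,200,275))):
    m=box(*b)
    for lo,hi in((.15,.18),(.03,.14)):
        k=m&(P[...,2]>lo)&(P[...,2]<hi); q=P[k]
        r=cv2.minAreaRect(q[:,:2].astype(np.float32)*1000); print(nm,lo,k.sum(),np.median(q,0).round(4),q.mean(0).round(4),r)
k=box(150,335,138,165)&(P[...,2]>.1)
q=P[k]
# tube: ridge top per y bin
for y in np.arange(-.2,.30,.02):
    s=q[abs(q[:,1]-y)<.005]
    if len(s): print(round(y,2),len(s),s[:,0].min().round(4),s[:,0].max().round(4),s[:,2].max().round(4),np.median(s,0).round(4))
E=box(320,350,125,190)&(P[...,2]>.08)
print(P[E].min(0),P[E].max(0))
S=np.load("scene0.npz")["P"]
# loaded/tube in scene cam
for nm,(a,b,c,d) in {"g":(300,335,140,170)}.items():
    q=S[c:d,a:b].reshape(-1,3); q=q[(q[:,2]>.112)&(q[:,0]<.6)]; print(nm,q.min(0),q.max(0),np.median(q,0))
q=S[200:275,160:385].reshape(-1,3); q=q[(q[:,2]>.09)&(abs(q[:,0]-.62)<.08)]
for y in np.arange(-.2,.30,.04):
    s=q[abs(q[:,1]-y)<.006]
    if len(s): print(round(y,2),len(s),s.max(0).round(4),np.median(s,0).round(4))
```

```text
load 0.15 235 [0.4451 0.19   0.1679] [0.4451 0.19   0.1672] ((444.6327819824219, 191.4603729248047), (25.882408142089844, 34.21823501586914), 19.84333038330078)
load 0.03 1270 [0.4481 0.1862 0.1029] [0.4457 0.188  0.0895] ((444.4510192871094, 191.6199493408203), (106.45191955566406, 96.14435577392578), 20.465530395507812)
empty 0.15 231 [ 0.4459 -0.1568  0.168 ] [ 0.4453 -0.1572  0.1675] ((445.02398681640625, -158.28297424316406), (34.110843658447266, 25.92153549194336), 65.28112030029297)
empty 0.03 743 [ 0.4483 -0.1479  0.1078] [ 0.4469 -0.154   0.1062] ((444.73199462890625, -158.80972290039062), (96.89126586914062, 59.441505432128906), 64.91182708740234)
-0.16 236 0.6029 0.6669 0.1694 [ 0.633  -0.1615  0.1381]
-0.14 38 0.6211 0.6364 0.1424 [ 0.6278 -0.1405  0.1383]
-0.12 33 0.6226 0.6382 0.1448 [ 0.6287 -0.1206  0.1411]
-0.1 29 0.6238 0.6377 0.1469 [ 0.6306 -0.1008  0.1435]
-0.08 40 0.6248 0.64 0.1501 [ 0.6314 -0.0796  0.1465]
-0.06 35 0.6265 0.642 0.1512 [ 0.6324 -0.0605  0.1487]
-0.04 36 0.6269 0.641 0.1542 [ 0.6344 -0.0394  0.1511]
-0.02 40 0.6283 0.6436 0.1567 [ 0.6351 -0.0203
[... 648 characters left out ...]
6  0.17458572]
g [0.43122639 0.16701308 0.11244939] [0.46512226 0.20755905 0.16950602] [0.45425946 0.18255129 0.14887734]
-0.16 158 [ 0.6497 -0.1541  0.1599] [ 0.6274 -0.1618  0.137 ]
-0.12 79 [ 0.6412 -0.114   0.1442] [ 0.6368 -0.1199  0.1406]
-0.08 76 [ 0.6423 -0.0742  0.1492] [ 0.6384 -0.0802  0.1453]
-0.04 75 [ 0.6459 -0.0341  0.1546] [ 0.6414 -0.0398  0.15  ]
0.0 73 [0.6472 0.0059 0.1595] [ 6.438e-01 -1.000e-04  1.554e-01]
0.04 73 [0.65   0.046  0.1634] [0.6462 0.0396 0.1604]
0.08 68 [0.6528 0.086  0.1683] [0.6485 0.0799 0.1646]
0.12 68 [0.6548 0.1256 0.1739] [0.6511 0.1204 0.1696]
0.16 66 [0.6581 0.1659 0.1782] [0.6529 0.16   0.1744]
0.2 92 [0.6623 0.2035 0.1827] [0.6587 0.1963 0.1695]
```

Run:
```python
import cv2
a=cv2.imread("pics/top0.png")
l=cv2.resize(a[205:280,130:215],None,fx=4.5,fy=4.5,interpolation=cv2.INTER_CUBIC)
r=cv2.resize(a[120:195,140:225],None,fx=4.5,fy=4.5,interpolation=cv2.INTER_CUBIC)
cv2.imwrite("pics/crop1.png",cv2.hconcat([l,r]))
```

```text
(no output)
```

View pics/crop1.png

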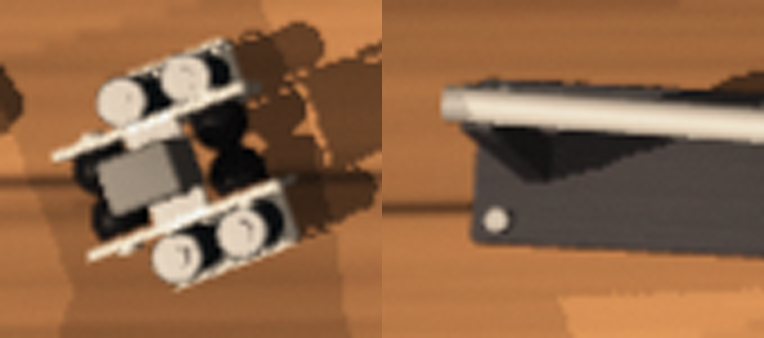

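Hanger: about (0.4445, 0.191), yaw +0.35, top at 0.168 as it should be. Rail: yaw about −0.06, with its axis at x=0.645 for y=0.12 and about 0.165 high, matching the given 164 mm. I'll grip across the hanger's x, so it can pivot to the slope.

>>> servo_tool(
  commands=[
    [[20,40,5,0.13],[20,40,5,0.13],[20,40,5,0.13],[20,40,5,0.13],[20,40,5,0.13],[20,40,5,0.13],[20,40,5,0.13],[20,40,5,0.13],[20,40,5,0.13],[20,40,5,0.13],[20,40,5,0.13],[20,40,5,0.13]],
  ],
  claw=0,
)

```text
time: 1.3
eef_pos: [0.4414, -0.0834, 0.2692]
tool_rot: [-1.818, -2.562, 0.0]
wrist_force: [-0.2, -1.5, -0.4]
opening: 0.999
gripper_force: 0.0
```

>>> servo_tool(
  commands=[
    [[0,35,0,0.018],[0,35,0,0],[0,35,0,0],[0,35,0,0],[0,35,0,0],[0,35,0,0],[0,35,0,0],[0,30,0,0],[4,2,0,0],[0,0,0,0]],
  ],
)

```text
time: 2.3
eef_pos: [0.445, 0.192, 0.2687]
tool_rot: [-1.8, -2.575, 0.002]
wrist_force: [-0.4, 0.1, 0.9]
opening: 0.999
gripper_force: 0.0
```

```bash
cat > st.py <<'E'
from h import *
from scipy.spatial.transform import Rotation as R
s=ctrl.read_state(); y=R.from_rotvec(s["tool_rot"]).as_matrix()
print(s["time"],s["eef_pos"].round(4),"ytool",np.arctan2(y[1,1],y[0,1]).round(4),"z",y[:,2].round(3),"F",s["wrist_force"].round(2),"op",s["opening"].round(3),s["gripper_force"],s["joints"].round(2))
E
python3 st.py
python3 - <<'E'
import numpy as np
P=np.load("top0.npz")["P"]; v,u=np.indices(P.shape[:2])
k=(u>145)&(u<335)&(v>138)&(v<165)&(P[...,2]>.12)
q=P[k]; print("yend",np.percentile(q[:,1],[99,99.8]))
q=q[(q[:,1]>-.13)&(q[:,1]<.18)]
# cylinder axis fit r=8mm
from scipy.optimize import least_squares
def f(a):
    d=np.array([a[1],1,a[3]]); d/=np.linalg.norm(d); w=q-np.array([a[0],0.,a[2]])
    return np.linalg.norm(np.cross(w,d),axis=1)-.008
r=least_squares(f,[.636,.06,.151,.12],loss="soft_l1",f_scale=.002); print(r.x.round(4))
for y in(.1,.12,.13): print(y,r.x[0]+r.x[1]*y,r.x[2]+r.x[3]*y)
E
```

```text
yend [0.20167912 0.20504459]
[0.6376 0.0618 0.1493 0.1202]
0.1 0.6438210658912492 0.16133704547067845
0.12 0.6450574709378791 0.163741647768701
0.13 0.645675673461194 0.1649439489177123Traceback (most recent call last):
  File "st.py", line 4, in <module>
    print(s["time"],s["eef_pos"].round(4),"ytool",np.arctan2(y[1,1],y[0,1]).round(4),"z",y[:,2].round(3),"F",s["wrist_force"].round(2),"op",s["opening"].round(3),s["gripper_force"],s["joints"].round(2))
                                                                                                                                            ^^^^^^^^^^^^^^^^^^
AttributeError: 'float' object has no attribute 'round'
```

The fit gives rail_load near (0.645, 0.122, 0.164), which agrees with the text. Next I descend and grip.

>>> servo_tool(
  commands=[
    [[0,0,-35,0],[0,0,-35,0],[0,0,-25,0],[0,0,-15,0],[0,0,-10,0],[0,0,-8,0],[0,0,0,0]],
  ],
)

```text
time: 3.0
eef_pos: [0.4451, 0.1914, 0.141]
tool_rot: [-1.802, -2.573, 0.001]
wrist_force: [0.3, -0.2, 0.1]
opening: 1.0
gripper_force: 0.0
```

>>> servo_tool(
  commands=[
    [[0,0,0,0],[0,0,0,0],[0,0,0,0],[0,0,0,0],[0,0,0,0],[0,0,0,0],[0,0,0,0],[0,0,0,0]],
  ],
  claw=255,
)

```text
time: 3.8
eef_pos: [0.4451, 0.1917, 0.1412]
tool_rot: [-1.802, -2.573, 0.0]
wrist_force: [-1.0, 0.3, 0.2]
opening: 0.359
gripper_force: 0.0
```

>>> servo_tool(
  commands=[
    [[0,0,0,0],[0,0,0,0],[0,0,0,0],[0,0,0,0]],
  ],
)

```text
time: 4.2
eef_pos: [0.4451, 0.1917, 0.1412]
tool_rot: [1.802, 2.573, -0.0]
wrist_force: [0.1, -0.9, -0.8]
opening: 0.273
gripper_force: 30.0
```

>>> servo_tool(
  commands=[
    [[0,0,10,0],[0,0,20,0],[0,0,20,0],[0,0,10,0],[0,0,0,0]],
  ],
)

```text
time: 4.7
eef_pos: [0.4461, 0.192, 0.203]
tool_rot: [1.801, 2.572, 0.004]
wrist_force: [0.8, 0.2, -4.2]
opening: 0.281
gripper_force: 30.0
```

>>> servo_tool(
  commands=[
    [[0,0,25,0],[0,0,40,0],[0,0,40,0],[0,0,35,0],[0,0,15,0],[0,0,0,0]],
  ],
)

```text
time: 5.3
eef_pos: [0.446, 0.192, 0.3581]
tool_rot: [1.801, 2.572, 0.004]
wrist_force: [0.1, 0.4, -4.2]
opening: 0.275
gripper_force: 30.0
```

>>> servo_tool(
  commands=[
    [[10,-4,0,-0.03],[20,-7,0,-0.04],[20,-7,0,-0.04],[20,-7,0,-0.04],[20,-7,0,-0.04],[20,-7,0,-0.04],[20,-7,0,-0.04],[20,-7,0,-0.04],[20,-7,0,-0.04],[20,-7,0,-0.04],[9,-3,0,-0.02],[0,0,0,0]],
  ],
)

```text
time: 6.5
eef_pos: [0.6444, 0.1207, 0.3529]
tool_rot: [-2.288, -2.149, 0.006]
wrist_force: [0.1, 0.6, -4.8]
opening: 0.273
gripper_force: 30.0
```

```bash
sed -i 's/s\["opening"\].round(3)/s["opening"]/' st.py; python3 st.py
python3 - <<'E'
from h import *
c=cam("scene"); save(c,"pics/s2.png"); np.savez("s2.npz",P=c["P"],C=c["color"])
t=cam("top"); save(t,"pics/t2.png"); np.savez("t2.npz",P=t["P"],C=t["color"])
a=cv2.resize(c["color"][40:300,200:460,::-1],(400,400)); b=cv2.resize(t["color"][60:260,90:290,::-1],(400,400))
cv2.imwrite("pics/c2.png",cv2.hconcat([a,b]))
E
```

```text
6.5 [0.6444 0.1207 0.3529] ytool -0.0629 z [-0.005 -0.001 -1.   ] F [ 0.1   0.59 -4.77] op 0.2730370753002889 29.997868537902832 [ 0.11  0.28  1.06 -0.    1.81  0.17]
```

View pics/c2.png

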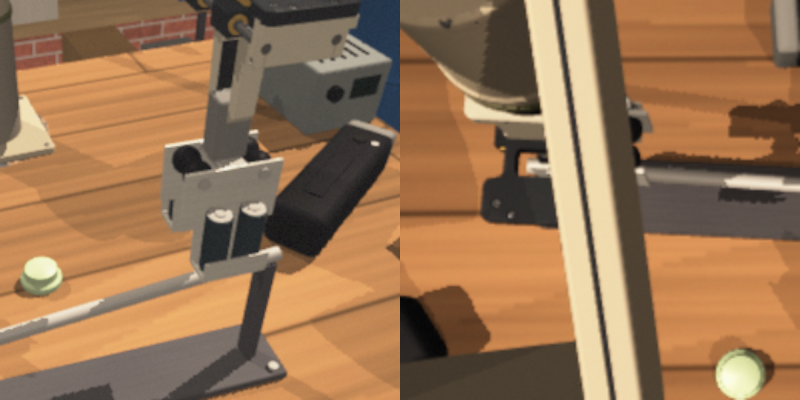

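The hanger hangs square above the tube's high end, with its cells facing the camera at about (230,230) in the left crop. I'll check its position in the grip numerically.

Run:
```python
import numpy as np
Z=np.load("s2.npz");P=Z["P"]; q=P.reshape(-1,3)
th=.062; o=np.array([.645,.122]); w=q[:,:2]-o
lx=w[:,0]*np.cos(th)-w[:,1]*np.sin(th)*1; ly=w[:,0]*np.sin(th)+w[:,1]*np.cos(th)
# hanger y axis = (0.062,.998), x axis=(.998,-.062)
k=(abs(lx)<.08)&(abs(ly)<.08)&(q[:,2]>.195)&(q[:,2]<.33)
print(k.sum(),[np.percentile(a[k],[.5,2,50,98,99.5]).round(4) for a in(lx,ly,q[:,2])])
# upper side plate face (z .27-.315), front
m=k&(lx>.015)&(lx<.04)&(q[:,2]>.275)&(q[:,2]<.31)
A=np.c_[ly[m],q[m,2]-.29,np.ones(m.sum())]; print("plate lx=a*ly+b*z+c",np.linalg.lstsq(A,lx[m],rcond=None)[0].round(4),m.sum(),np.percentile(ly[m],[1,99]))
# tilt about x: upper edge of front plate
for a in np.arange(-.04,.041,.01):
    s=m&(abs(ly-a)<.004)
    t=k&(lx>.018)&(lx<.032)&(abs(ly-a)<.004)
    if t.sum(): print(a.round(2),q[t,2].max().round(4))
t=k&(lx>.035); print("tray",np.percentile(lx[t],[50,99]),q[t,2].min())
for a in (-.03,-.02,-.01,0,.01,.02,.03):
    s=t&(abs(ly-a)<.004)
    if s.sum(): print(a,q[s,2].min().round(4))
```

```text
5427 [array([-0.0549, -0.0282,  0.0266,  0.0565,  0.057 ]), array([-0.0517, -0.0509, -0.0171,  0.0404,  0.0434]), array([0.2122, 0.215 , 0.2811, 0.3241, 0.3286])]
plate lx=a*ly+b*z+c [-0.0006 -0.0669  0.0275] 1275 [-0.05147226  0.04315214]
-0.04 0.3214
-0.03 0.3219
-0.02 0.3213
-0.01 0.3212
0.0 0.3204
0.01 0.32
0.02 0.3207
0.03 0.3205
0.04 0.3199
tray [0.05150341 0.05711187] 0.2105609719335818
-0.03 0.2109
-0.02 0.2112
-0.01 0.2119
0 0.2106
0.01 0.2108
0.02 0.2112
0.03 0.2112
```

The hanger is centred, yaw is right and it's level, with its middle 4 mm down the tube from ideal. The seat has 126 mm to drop.

>>> servo_tool(
  commands=[
    [[0,4,-10,0],[0,0,-20,0],[0,0,-20,0],[0,0,-20,0],[0,0,-20,0],[0,0,-15,0],[0,0,-7,0],[0,0,0,0],[0,0,0,0]],
  ],
)

```text
time: 7.5
eef_pos: [0.6444, 0.1259, 0.2453]
tool_rot: [2.287, 2.152, 0.002]
wrist_force: [-1.1, 0.4, -3.0]
opening: 0.276
gripper_force: 30.0
```

>>> servo_tool(
  commands=[
    [[0,0,-3,0],[0,0,-2,0],[0,0,-2,0],[0,0,-1,0],[0,0,0,0],[0,0,0,0]],
  ],
)

```text
time: 8.1
eef_pos: [0.6441, 0.1257, 0.2362]
tool_rot: [-2.288, -2.153, 0.0]
wrist_force: [0.1, 0.6, -4.1]
opening: 0.276
gripper_force: 30.0
```

>>> servo_tool(
  commands=[
    [[0,0,-2,0],[0,0,-2,0],[0,0,-1,0],[0,0,0,0],[0,0,0,0]],
  ],
)

```text
time: 8.6
eef_pos: [0.6441, 0.1257, 0.2312]
tool_rot: [-2.288, -2.153, -0.0]
wrist_force: [-0.2, 0.1, -4.5]
opening: 0.276
gripper_force: 30.0
```

>>> servo_tool(
  commands=[
    [[0,0,-1,0],[0,0,-1,0],[0,0,0,0],[0,0,0,0]],
  ],
)

```text
time: 9.0
eef_pos: [0.6447, 0.1257, 0.2301]
tool_rot: [2.287, 2.152, 0.002]
wrist_force: [0.4, -0.6, 1.3]
opening: 0.276
gripper_force: 30.0
```

Contact, by the uphill roller. I'll ease down a little more to let it tilt.

>>> servo_tool(
  commands=[
    [[0,0,-1,0],[0,0,-1,0],[0,0,0,0],[0,0,0,0]],
  ],
)

```text
time: 9.4
eef_pos: [0.6452, 0.1257, 0.2293]
tool_rot: [2.287, 2.151, 0.004]
wrist_force: [0.1, -1.1, 8.0]
opening: 0.28
gripper_force: 30.0
```

```bash
python3 st.py
python3 - <<'E'
from h import *
c=cam("scene"); cv2.imwrite("pics/c3.png",cv2.resize(c["color"][90:290,240:440,::-1],(600,600),interpolation=cv2.INTER_CUBIC))
E
```

```text
9.4 [0.6452 0.1257 0.2293] ytool -0.0612 z [ 0.004  0.    -1.   ] F [ 0.07 -1.07  8.01] op 0.28012370878748755 30.001268684864044 [ 0.11  0.27  1.29 -0.    1.58  0.18]
```

View pics/c3.png

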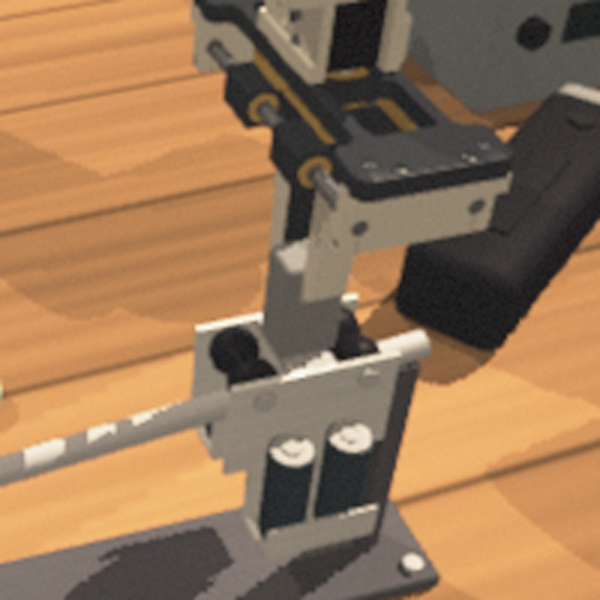

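The tube (running from (230,400) to (420,345) in the crop) passes between the side plates, so the hanger is astride it. A bit more lowering.

>>> servo_tool(
  commands=[
    [[0,0,-1,0],[0,0,-1,0],[0,0,0,0],[0,0,0,0]],
  ],
)

```text
time: 9.85
eef_pos: [0.6455, 0.1253, 0.2283]
tool_rot: [2.286, 2.15, 0.005]
wrist_force: [-1.4, -2.4, 10.6]
opening: 0.277
gripper_force: 30.0
```

>>> servo_tool(
  commands=[
    [[0,0,-1,0],[0,0,-1,0],[0,0,0,0],[0,0,0,0]],
  ],
)

```text
time: 10.25
eef_pos: [0.6457, 0.1251, 0.2267]
tool_rot: [2.286, 2.149, 0.006]
wrist_force: [-1.1, -3.7, 12.4]
opening: 0.278
gripper_force: 30.0
```

It has pivoted to the slope. I'll take off the preload, then release without moving.

>>> servo_tool(
  commands=[
    [[0,0,1,0],[0,0,1,0],[0,0,1,0],[0,0,0,0]],
  ],
)

```text
time: 10.65
eef_pos: [0.6452, 0.1255, 0.2271]
tool_rot: [2.287, 2.151, 0.003]
wrist_force: [4.9, -2.3, 3.9]
opening: 0.277
gripper_force: 30.0
```

>>> servo_tool(
  commands=[
    [[0,0,0,0],[0,0,0,0],[0,0,0,0],[0,0,0,0],[0,0,0,0],[0,0,0,0],[0,0,0,0],[0,0,0,0],[0,0,0,0],[0,0,0,0],[0,0,0,0],[0,0,0,0]],
  ],
  claw=0,
)

```text
time: 11.85
eef_pos: [0.6441, 0.1257, 0.2262]
tool_rot: [2.288, 2.153, 0.0]
wrist_force: [0.2, -0.3, -0.0]
opening: 1.0
gripper_force: 0.0
```

>>> servo_tool(
  commands=[
    [[0,0,0,0],[0,0,0,0],[0,0,0,0],[0,0,0,0],[0,0,0,0],[0,0,0,0],[0,0,0,0],[0,0,0,0],[0,0,0,0],[0,0,0,0],[0,0,0,0],[0,0,0,0]],
  ],
)

```text
time: 13.05
eef_pos: [0.6441, 0.1257, 0.2262]
tool_rot: [-2.288, -2.153, 0.0]
wrist_force: [-0.7, -0.3, 0.6]
opening: 1.001
gripper_force: 0.0
```

```bash
python3 st.py
python3 - <<'E'
from h import *
c=cam("scene"); save(c,"pics/s4.png")
E
```

```text
13.05 [0.6441 0.1257 0.2262] ytool -0.061 z [-0.  0. -1.] F [-0.7  -0.34  0.63] op 1.0013343115594806 0.0 [0.11 0.28 1.29 0.   1.57 0.18]
```

View pics/s4.png

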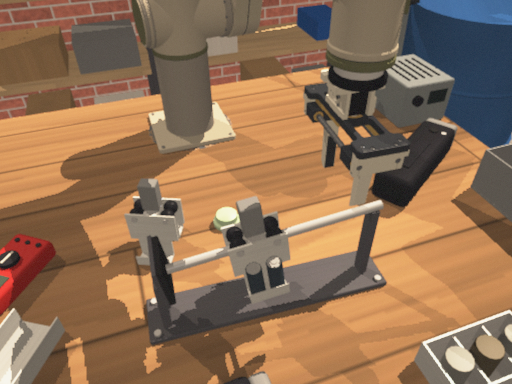

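The hanger is rolling freely, mid-rail at about (258,250). I'll raise the arm clear and wait.

>>> servo_tool(
  commands=[
    [[0,0,10,0],[0,0,20,0],[0,0,30,0],[0,0,30,0],[0,0,10,0],[0,0,0,0],[0,0,0,0],[0,0,0,0],[0,0,0,0],[0,0,0,0],[0,0,0,0],[0,0,0,0]],
  ],
)

```text
time: 14.3
eef_pos: [0.6441, 0.1257, 0.326]
tool_rot: [-2.288, -2.153, 0.0]
wrist_force: [0.2, -0.1, 0.2]
opening: 1.0
gripper_force: 0.0
```

>>> servo_tool(
  commands=[
    [[0,0,0,0],[0,0,0,0],[0,0,0,0],[0,0,0,0],[0,0,0,0],[0,0,0,0],[0,0,0,0],[0,0,0,0],[0,0,0,0],[0,0,0,0],[0,0,0,0],[0,0,0,0]],
  ],
)

```text
time: 15.5
eef_pos: [0.6441, 0.1257, 0.3262]
tool_rot: [-2.288, -2.153, -0.0]
wrist_force: [1.0, -0.8, -0.1]
opening: 1.002
gripper_force: 0.0
```

>>> servo_tool(
  commands=[
    [[0,0,0,0],[0,0,0,0],[0,0,0,0],[0,0,0,0],[0,0,0,0],[0,0,0,0],[0,0,0,0],[0,0,0,0],[0,0,0,0],[0,0,0,0],[0,0,0,0],[0,0,0,0]],
  ],
)

```text
time: 16.7
eef_pos: [0.6442, 0.1257, 0.3263]
tool_rot: [2.288, 2.153, 0.0]
wrist_force: [0.3, -0.3, -0.5]
opening: 1.001
gripper_force: 0.0
```

Run:
```python
from h import *
c=cam("scene"); save(c,"pics/s5.png")
c=cam("top"); P=c["P"]; v,u=np.indices(P.shape[:2])
q=P[(u>200)&(u<350)&(v>100)&(v<200)&(P[...,2]>.185)&(P[...,2]<.25)]; print(len(q),np.median(q,0),q.min(0),q.max(0),ctrl.read_state()["time"])
```

```text
333 [ 0.62733215 -0.11799401  0.22221502] [ 0.6164158  -0.13827971  0.18519129] [ 0.6436216  -0.10134977  0.22795029] 16.8
```

View pics/s5.png

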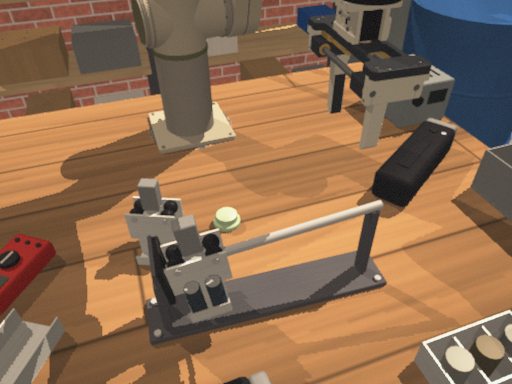

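The hanger is at the stop end, around (195,265). I'll confirm that it's at rest and against the stop.

Run:
```python
from h import *
c=cam("top"); P=c["P"]; v,u=np.indices(P.shape[:2])
q=P[(u>200)&(u<350)&(v>100)&(v<200)&(P[...,2]>.185)&(P[...,2]<.25)]; print(len(q),np.median(q,0),q.min(0),q.max(0))
P0=np.load("top0.npz")["P"]
k=(u>315)&(u<350)&(v>125)&(v<170)&(P0[...,2]>.15)
print("stop top",np.percentile(P0[k],[1,50,99],axis=0))
# side plate ends now: at x offsets ~25mm both sides, z>.1
for s in(-.024,.024):
    w=(abs(P[...,0]-(.63+s))<.006)&(P[...,2]>.11)&(P[...,2]<.18)&(u<350)&(u>250)
    y=np.sort(P[w][:,1]); print(s,len(y),y[:3],y[-3:],P[w][:,2].max())
```

```text
331 [ 0.62797089 -0.11798785  0.22221855] [ 0.61624875 -0.13849306  0.18561066] [ 0.6432053  -0.1014098   0.22810605]
stop top [[ 0.59248819 -0.18146355  0.1506182 ]
 [ 0.62914894 -0.17064559  0.16863187]
 [ 0.66636736 -0.16172502  0.17305859]]
-0.024 403 [-0.18034367 -0.18012945 -0.17988597] [-0.06186827 -0.06061286 -0.06036094] 0.1729220225144853
0.024 243 [-0.18184627 -0.18136665 -0.18135104] [-0.06400352 -0.06368871 -0.06355792] 0.17334584272624587
```

>>> servo_tool(
  commands=[
    [[0,0,0,0],[0,0,0,0],[0,0,0,0],[0,0,0,0],[0,0,0,0],[0,0,0,0],[0,0,0,0],[0,0,0,0],[0,0,0,0],[0,0,0,0],[0,0,0,0],[0,0,0,0]],
  ],
)

```text
time: 18.05
eef_pos: [0.6441, 0.1257, 0.3262]
tool_rot: [-2.288, -2.153, -0.0]
wrist_force: [-0.2, 0.4, -0.2]
opening: 0.998
gripper_force: 0.0
```

Run:
```python
from h import *
c=cam("top"); P=c["P"]; v,u=np.indices(P.shape[:2])
q=P[(u>200)&(u<350)&(v>100)&(v<200)&(P[...,2]>.185)&(P[...,2]<.25)]; print(len(q),np.median(q,0),q.min(0),q.max(0))
t=c["color"][110:190,250:370,::-1]; cv2.imwrite("pics/t6.png",cv2.resize(t,None,fx=6,fy=6,interpolation=cv2.INTER_CUBIC))
```

```text
332 [ 0.62746848 -0.11807919  0.22234115] [ 0.61646982 -0.13822246  0.18589622] [ 0.64312699 -0.10133942  0.22777699]
```

View pics/t6.png

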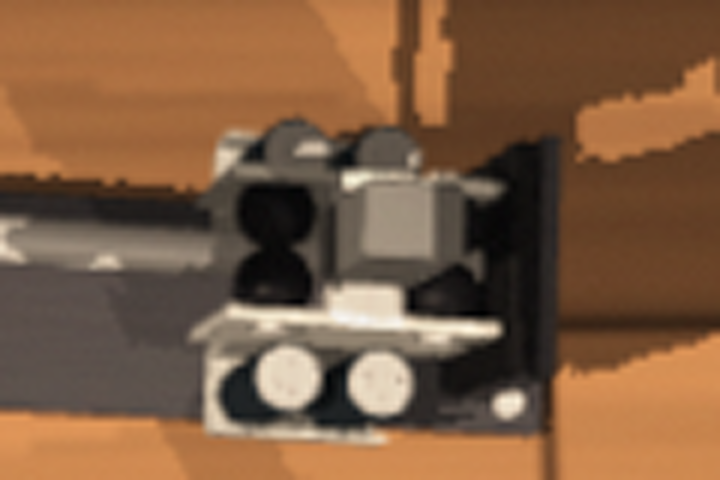

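The plates end at the stop (crop x about 500, against the dark pad). The hanger hasn't moved in 1.3 s on free rollers on the slope, and the numbers agree: plate ends at y about −0.156, stop face about −0.157. Handing in.

```bash
python3 -c "
from plant import ctrl
print(ctrl.job_done())"
```

```text
the job is handed in; nothing more can be done
None
```

The loaded hanger was set on the rail's high end and released; it rolled down by itself and rests against the stop, with the empty hanger left standing and the job handed in at about 18 s.

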